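Tip one clay bead from the tube

ROBOT

A 6-joint arm with a two-finger parallel gripper is mounted at the origin on the work surface. World frame = base frame: x ahead of the robot, y to its left, z up, the work surface at z = 0. Lengths are in m, angles in rad, forces in N, time in s.
With the tool pointing down it reaches from about 0.375 to 0.975 m from the base axis. Payload 3.8 kg.
Tool frame: the origin (TCP) lies between the finger pads; the fingertips stand 22 mm ahead of it and the grasp point (between the pads) lies 3 mm ahead of it; z points along the fingers, y is the direction in which the jaws open and shut (so a half turn about z gives the same grasp; the last joint's range is limited). The gripper opens to 85 mm and grips with 20 to 120 N. Pads are 22 mm wide; open, the fingers measure 114 mm over their backs; the gripper's body (76 mm by 85 mm) begins 54 mm behind the grasp point. The pads swing forward as they close: fully open they stand 13 mm farther back than shut.
Start: joints at [-1.231, 0.264, 1.604, -0, 1.274, -0.037], TCP at [0.248, -0.628, 0.253] pointing down, gripper open.
Joint ranges: [-2.63, 2.63], [-0.94, 2.18], [0.31, 2.57], [-1.31, 4.45], [0, 2.66], [-2.55, 2.55]. Speed limits (rad/s): [2.57, 2.57, 3.14, 3.14, 3.14, 3.14].

INTERFACE

Orientations are given as a rotation vector (axis times angle).
In Python, from workcell import * gives the robot as it stands.
- The arm moves only by the tool step_arm, never from a script. Its argument "motion" is a list that holds one entry, the list of rows, each a list of 7 numbers: the finger opening in m, from 0 to 0.0854, then the shift along the world's x, y, z in m, then the turn, a rotation vector about the world's x, y, z in degrees. A call has exactly 8 rows; each row is the pose to reach, as a shift and turn from the pose measured when the call began; what a row does not reach only later rows make up. A row lasts 1/8 s, in which the tool goes at most 62.5 mm and 10.7 degrees, less where a joint would pass 70% of its speed; a pose out of reach is approached as far as the arm can. A call with a gripper value outside its range is refused whole. The fingers move at their own pace and stop on an object; "newtons" is the grip in N (left out, the last holds). Time passes only in rows, so rows that repeat a pose let the fingers close, or fill a call up. It gives the time, the measured TCP pose, the force and the opening at its end, in the units of the state.
- read_state(): the state, without advancing time (a new reading comes with each control period).
- read_camera(name): name is "scene" or "top" or "wrist"; returns (picture, depth): 420x560x3 uint8, blue, green, red; 420x560 float32, m along the optical axis (not along the pixel's ray), 0 where there is no reading.
- get_calibration(name): a dict with "K" (3x3 intrinsics, pixels), "world_from_camera" (4x4, takes a point from camera to world coordinates). Camera axes: x right, y down, z forward; pixel columns grow to the right and rows downward; lengths in m; the calibration is good to about 2 mm. A picture is of the moment at which its call begins: read the wrist's pose just before it. get_calibration takes no time and is no camera call; for the wrist camera it gives the pose at the moment of the call.
- finish_job(): hands the job in, once; it reports no verdict.
Trained networks look in the newest picture that a camera, given by its name, has taken for a name from the list of things; names that differ only in an ending like _2 or _b are one class to them, and where a whole thing is asked for, a point or a joint stands for the part that bears it (a point fixed in the world has none). Each returns a list of dicts, best first, with "score" (0 to 1); they miss things now and then, are a little off and sometimes report something else, mostly with a low value. They report only what shows in the picture. A call takes as long as a camera call.
- spot_in(camera, thing): "xyz" ([x, y, z] in m, in the coordinates of the camera as it stood for that picture, good to about 4 mm: the middle of the surface that is visible of it).
- regions_of(camera, thing): "region" (420x560 bool, what is visible of it).
The state is a dict: "time": time; "q": joint angles; "joint_vel": joint speeds; "joint_torque": joint torques, N m; "tool_pos": TCP position; "tcp_rot": TCP orientation; "wrist_force": force on the tool from outside, world axes, zero at the start; "torque": the same for the moment, N m; "width": opening from 0.0 (shut) to 1.0 (fully open).
Only numpy, scipy, OpenCV 4.12 (cv2) and the standard library are available. Lean on these libraries where they do the work, as an engineer would, in place of code of your own. Each camera call takes 0.05 s, during which the arm holds its last target. There are 200 camera calls.

TASK

Pick up the clear tube from its slanted wooden rest and tip it slowly over the white dish, from just above it, until the first of the three clay beads drops into the dish, without letting the other two out and without your fingers touching the beads. Then lay the tube back in its rest as it was, mouth end up and bottom against the stop, and let go. Leave the dish, the llama figure, the blue jar and the brush where they are.

Things in the scene. Friction and masses are not known exactly. Their poses are not given: they have to be found in the camera images.
- tube: Clear plastic tube, 160 mm long, 34 mm across outside (octagonal to the touch, flats to the sides), 28 mm inside, closed bottom 5 mm thick with blue band, about 60 g empty. Origin: centre of the outer face of the closed bottom; z runs along the tube to the mouth; y is level across it in the rest. Free for gripping across its width from 32 to 96 mm from the bottom; it balances, loaded, near 60 mm.
- tube_mouth (a point): Centre of the tube's open mouth, 160 mm from the tube's origin along its z. The beads slide along the tube only when the mouth points some 12 to 21 degrees below level (different each time), then all three together; tilting back by a few degrees stops them.
- rest: Fixed wooden rest: base board 190 x 75 x 10 mm with two V saddles and a foot stop, holding the tube at 35 degrees, mouth up. Origin: centre of the underside; x is the level direction the mouth points to (away from the robot, give or take 0.45 rad), z up. Saddles at 4-28 and 100-122 mm from the tube's bottom, 24 mm to either side, all below its axis; the stop reaches 14 mm above it.
- rest_foot (a point): Where the centre of the tube's closed bottom lies when it is in the rest, against the stop: 65 mm behind the rest's origin (along -x) and 45 mm up.
- rest_mouth (a point): Where the centre of the tube's mouth lies when it is in the rest: 66 mm ahead of the rest's origin (along x), 137 mm up.
- dish: White ceramic bowl, 120 mm across the rim, 40 mm high, about 350 g, standing loose on the table. Origin: centre of its underside, z up.
- bead1: One of three alike plain cylinders of orange-red fired clay, 22 mm in diameter, 28 mm long, about 22 g. Origin at its centre, z along its own axis. The first one, nearest the tube's mouth: at the start its centre is 75 mm from the tube's bottom.
- bead2: One of three alike plain cylinders of orange-red fired clay, 22 mm in diameter, 28 mm long, about 22 g. Origin at its centre, z along its own axis. The middle one: at the start its centre is 47 mm from the tube's bottom.
- bead3: One of three alike plain cylinders of orange-red fired clay, 22 mm in diameter, 28 mm long, about 22 g. Origin at its centre, z along its own axis. The last one, lying against the tube's bottom: at the start its centre is 19 mm from the outer face of the bottom.
- figure: Bystander: ochre clay llama figure, 80 mm long, 28 mm wide, 100 mm tall. Origin: centre of its underside.
- jar: Bystander: blue jar with black lid, 56 mm in diameter, 75 mm tall. Origin: centre of its underside.
- brush: Bystander: brush lying flat on the table, 170 mm long. Origin about its middle, x along it.

How it is judged:
On the way, in this order (a step that is already met when the one before it is completed fails the run):
1. the tube is lifted out of its rest with all three beads in it (distance between tube and rest_foot above 0.06 m and z of bead1 in the frame of tube below 0.155 m and distance between each of bead1, bead2, bead3 and tube below 0.16 m and z of bead2 in the frame of tube between 0 and 0.158 m and z of bead3 in the frame of tube between 0 and 0.158 m), for 0.1 s.
2. the first bead lies in the dish, the other two still in the tube, the tube still off its rest (distance between tube and rest_foot above 0.06 m and horizontal distance between bead1 and dish below 0.05 m and z of bead1 in the frame of dish between 0.004 and 0.042 m and z of bead2 in the frame of tube between 0 and 0.158 m and z of bead3 in the frame of tube between 0 and 0.158 m and distance between each of bead2, bead3 and tube below 0.16 m), for 0.1 s.
At the end, for the whole second after the job is handed in: The first bead lies still in the dish (centre within 50 mm of the dish's axis, below the rim); the other two are inside the tube; the tube lies still in its rest, its bottom and its mouth each within 12 mm of where they belong; the dish is upright and within 40 mm of where it stood (horizontal distance between bead1 and dish below 0.05 m and z of bead1 in the frame of dish between 0.004 and 0.042 m and linear speed of bead1 below 0.05 m/s and z of bead2 in the frame of tube between 0 and 0.158 m and z of bead3 in the frame of tube between 0 and 0.158 m and distance between each of bead2, bead3 and tube below 0.16 m and distance between tube and rest_foot below 0.012 m and distance between tube_mouth and rest_mouth below 0.012 m and linear speed of tube below 0.02 m/s and angle between dish's own z axis and vertical below 0.1 rad and distance of dish from where it was at the start of the episode below 0.04 m); the robot touches nothing.
It fails at once if the second or third bead comes out of the tube (z of any of bead2, bead3 in the frame of tube above 0.165 m).
It fails at once if the first bead is dropped from well above the dish (it falls faster than 1.5 m/s, as from over 110 mm) (linear speed of bead1 above 1.5 m/s).
It fails at once if the fingers touch a bead (contact force between the fingers and bead1 above 0.5 N or contact force between the fingers and bead2 above 0.5 N or contact force between the fingers and bead3 above 0.5 N).
It fails at once if the figure, the jar or the brush is shifted by more than 30 mm (distance of any of figure, jar, brush from where it was at the start of the episode above 0.03 m).
It also fails if it takes over 67 s, if anything falls off the work surface, if the arm or the gripper's body presses on something with over 40 N, if the wrist force passes 120 N, or if a joint passes its speed limit or range.

## Working session

There is one attempt and no reset: what is moved stays moved. The work goes in short steps, Python scripts to look and compute and a tool call to move; the robot and the scene stay as the last step left them, time stands still between calls to the robot, and variables do not carry over. Pictures are saved under pics/ and viewed, on a budget of 10 in all, crops included, one or two more only if the job needs it, and the job is handed in when it is done.

Besides the shell and the picture viewer there is one more tool, called after "Emit:" as name([rows], argument=value, ...), one row to a line, values as JSON. step_arm: Moves the arm, as the interface text tells. Its arguments: {"type":"object","properties":{"motion":{"type":"array"},"newtons":{"type":"number"}},"required":["motion"]}

```bash
mkdir -p pics; ls
cat > h.py <<'E'
from workcell import *
import numpy as np, cv2
from scipy.spatial.transform import Rotation as R
def w(cam,p):
    T=get_calibration(cam)["world_from_camera"]; return (np.array(T)@np.r_[p,1])[:3]
def cloud(cam,d,mask):
    c=get_calibration(cam);K=np.array(c["K"]);v,u=np.nonzero(mask&(d>0));z=d[v,u]
    P=np.c_[(u-K[0,2])/K[0,0]*z,(v-K[1,2])/K[1,1]*z,z,np.ones_like(z)]
    return (P@np.array(c["world_from_camera"]).T)[:,:3]
E
python3 - <<'E'
from h import *
for c in ["top","scene"]:
    im,d=read_camera(c); cv2.imwrite(f"pics/{c}0.png",im); np.save(f"{c}0.npy",d)
    for t in ["tube","rest","dish","bead1","figure","jar","brush"]:
        print(c,t,[(round(r["score"],2),w(c,r["xyz"]).round(3)) for r in spot_in(c,t)[:3]])
s=read_state();print(s)
E
```

```text
pics
top tube [(0.73, array([0.541, 0.188, 0.105]))]
top rest [(0.75, array([0.532, 0.179, 0.01 ])), (0.38, array([0.544, 0.192, 0.105]))]
top dish [(0.8, array([ 0.527, -0.159,  0.016]))]
top bead1 []
top figure [(0.75, array([0.756, 0.042, 0.051]))]
top jar [(0.71, array([0.674, 0.307, 0.075]))]
top brush [(0.82, array([ 0.551, -0.356,  0.018])), (0.3, array([0.528, 0.183, 0.012]))]
scene tube [(0.62, array([0.577, 0.199, 0.12 ]))]
scene rest [(0.91, array([0.584, 0.209, 0.008]))]
scene dish [(0.76, array([ 0.515, -0.17 ,  0.022]))]
scene bead1 [(0.43, array([0.553, 0.193, 0.094]))]
scene figure [(0.73, array([0.768, 0.053, 0.042]))]
scene jar [(0.94, array([0.698, 0.318, 0.051]))]
scene brush [(0.55, array([ 0.565, -0.354,  0.017]))]
{'time': 0.8, 'q': array([-1.23091015e+00,  2.63820628e-01,  1.60397704e+00, -3.53605761e-05,
        1.27372769e+00, -3.69268948e-02]), 'joint_vel': array([ 0.00026184,  0.00089319, -0.00014445,  0.00164868,  0.00050721,
       -0.00041105]), 'joint_torque': array([-1.19961318e-03, -5.14988279e+01, -3.67697668e+01, -1.73963958e-04,
        4.26978813e-04, -9.69204621e-06]), 'tool_pos': array([ 0.2483424 , -0.62765171,  0.25334568]), 'tcp_rot': array([ 3.08592540e+00,  5.88403591e-01, -3.65511098e-05]), 'wrist_force': array([-0.72586431, -1.05261802, -0.06462524]), 'torque': array([0.05149586, 0.06150693, 0.00802773]), 'width': 1.0030007610608946}
```

Run:
```python
from h import *
im=cv2.imread("pics/top0.png");im2=cv2.imread("pics/scene0.png")
cv2.imwrite("pics/both.png",np.vstack([im,im2])[:, :] if 0 else cv2.resize(np.hstack([im,im2]),(800,300)))
read_camera("top");d=np.load("top0.npy")
for t in ["rest","tube","dish"]:
    m=regions_of("top",t)[0]["region"]; P=cloud("top",d,m)
    print(t,m.sum(),P.min(0).round(3),P.max(0).round(3),np.median(P,0).round(3))
    if t=="rest":
        B=P[(P[:,2]>.004)&(P[:,2]<.016)]; print("board",len(B),cv2.minAreaRect((B[:,:2]*1000).astype(np.float32)))
    if t=="dish":
        B=P[P[:,2]>.034]; print(cv2.minEnclosingCircle((B[:,:2]*1000).astype(np.float32)))
    if t=="tube":
        c=P.mean(0);print(c,np.linalg.svd(P-c,full_matrices=False)[2][0])
```

```text
rest 1357 [ 0.439  0.127 -0.005] [0.638 0.253 0.134] [0.524 0.181 0.011]
board 1030 ((539.0352172851562, 193.73507690429688), (189.41026306152344, 77.99336242675781), 20.698984146118164)
tube 1009 [0.468 0.156 0.006] [0.615 0.233 0.154] [0.54  0.192 0.106]
[0.54030479 0.19185005 0.10174218] [-0.76292616 -0.28426163 -0.58063672]
dish 1871 [ 0.463 -0.224 -0.006] [ 0.591 -0.097  0.045] [ 0.526 -0.158  0.018]
((525.3471069335938, -155.9428253173828), 59.57054138183594)
```

View pics/both.png

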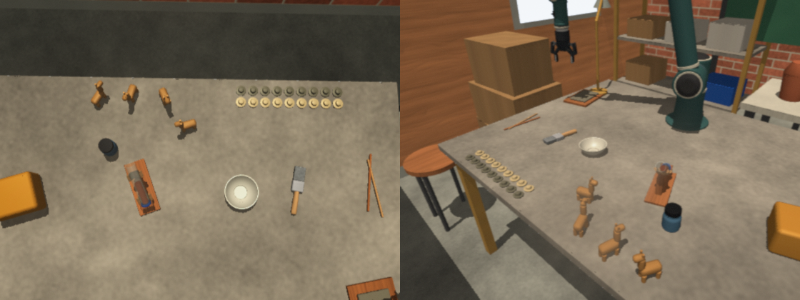

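Top picture: rest at about (140,188) px (mouth toward the back of the table), dish at (240,192), brush at (297,190), jar at (108,147); these match the network positions. Rest is at (0.539, 0.194) with yaw 20.7°, and the dish at (0.525, −0.156).

Emit:
step_arm([
  [[0.085, 0.015, 0.05, 0.0, 0, 0, 0], [0.085, 0.03, 0.1, 0.0, 0, 0, 0], [0.085, 0.045, 0.155, 0.0, 0, 0, 0], [0.085, 0.06, 0.21, 0, 1.5, -4, 0], [0.085, 0.075, 0.265, 0, 3, -8, 0], [0.085, 0.09, 0.32, 0, 4.5, -12, 0], [0.085, 0.105, 0.375, 0, 6, -16, 0], [0.085, 0.12, 0.43, 0, 6, -16, 0]],
])

```text
time: 2.0
tool_pos: [0.3678, -0.1964, 0.2531]
tcp_rot: [-3.005, -0.568, -0.454]
wrist_force: [0.4, -0.7, -0.0]
width: 0.994
```

```bash
cat >> h.py <<'E'
def frame(psi,el):
    a,b=np.radians(psi),np.radians(el)
    u=np.array([np.cos(b)*np.cos(a),np.cos(b)*np.sin(a),np.sin(b)])
    z=np.array([np.sin(b)*np.cos(a),np.sin(b)*np.sin(a),-np.cos(b)])
    return np.c_[u,np.cross(z,u),z]
def to(pos,Rt):
    s=read_state();R0=R.from_rotvec(s["tcp_rot"])
    print("t",s["time"],"shift",(np.array(pos)-s["tool_pos"]).round(4),"turn",np.degrees((R.from_matrix(Rt)*R0.inv()).as_rotvec()).round(2),"q",s["q"].round(2),"w",round(s["width"]*85.4,1),"F",s["wrist_force"].round(1))
E
python3 - <<'E'
from h import *
F=frame(20.7,35); g=np.array([.539,.194,0])+[-.065*np.cos(np.radians(20.7)),-.065*np.sin(np.radians(20.7)),.045]+.062*F[:,0]
print(g); to(g-.083*F[:,2],F)
E
```

```text
[0.52570493 0.18897621 0.08056174]
t 2.0 shift [ 0.1134  0.3686 -0.1046] turn [  6.69 -16.56  -0.63] q [-0.76 -0.36  2.23  0.29  1.16  0.33] w 84.9 F [ 0.4 -0.7 -0. ]
```

Emit:
step_arm([
  [[0.085, 0.016, 0.053, -0.01, 1, -2, 0], [0.085, 0.033, 0.106, -0.02, 2, -4, 0], [0.085, 0.05, 0.16, -0.03, 3, -7, 0], [0.085, 0.066, 0.213, -0.045, 4, -10, -0.2], [0.085, 0.082, 0.266, -0.06, 5, -13, -0.4], [0.085, 0.098, 0.32, -0.08, 6.7, -16.5, -0.6], [0.085, 0.113, 0.369, -0.105, 6.7, -16.5, -0.6], [0.085, 0.113, 0.369, -0.105, 6.7, -16.5, -0.6]],
])

```text
time: 3.0
tool_pos: [0.4787, 0.1762, 0.1452]
tcp_rot: [-2.849, -0.532, -0.888]
wrist_force: [-0.2, -0.1, 0.0]
width: 0.997
```

Run:
```python
from h import *
F=frame(20.7,35); g=np.array([.5257,.189,.0806])
to(g-.003*F[:,2],F)
im,d=read_camera("wrist");cv2.imwrite("pics/w1.png",im)
rs=regions_of("wrist","tube")
for r in rs[:1]:
    P=cloud("wrist",d,r["region"]); P=P[P[:,2]>.03]
    L=(P-g)@F   # along, across, depth relative to grasp
    print(r["score"],len(P)); 
    for a in np.arange(-.07,.11,.015):
        q=L[(L[:,0]>a)&(L[:,0]<a+.015)]
        if len(q)>10: print(a.round(3),len(q),np.percentile(q[:,1],[2,50,98]).round(4),np.percentile(q[:,2],[2,50]).round(4))
print([(r["score"],((w("wrist",r["xyz"])-g)@F).round(4)) for r in spot_in("wrist","bead1")])
```

```text
t 3.0 shift [ 0.0454  0.0122 -0.0621] turn [ 0.09 -0.35 -0.47] q [ 0.27 -0.26  2.46  0.18  0.35  1.32] w 85.1 F [-0.2 -0.1  0. ]
0.85 12190
-0.07 96 [-0.0108  0.0065  0.0222] [-0.0189 -0.016 ]
-0.055 827 [-0.0107  0.0054  0.0219] [-0.0189 -0.0163]
-0.04 850 [-0.0097  0.0059  0.0223] [-0.0189 -0.0162]
-0.025 907 [-0.0096  0.0058  0.0225] [-0.019  -0.0162]
-0.01 983 [-0.0095  0.0061  0.0223] [-0.019  -0.0163]
0.005 1045 [-0.0086  0.0066  0.0227] [-0.0192 -0.0163]
0.02 1156 [-0.0092  0.0063  0.023 ] [-0.019  -0.0164]
0.035 1237 [-0.0091  0.0067  0.0233] [-0.0192 -0.0164]
0.05 1314 [-0.0089  0.0065  0.0228] [-0.0193 -0.0165]
0.065 1428 [-0.0088  0.0069  0.0231] [-0.0194 -0.0166]
0.08 1560 [-0.0086  0.0071  0.0235] [-0.0194 -0.0166]
0.095 787 [-0.0085  0.0069  0.0232] [-0.0196 -0.0167]
[(0.69, array([-0.055 ,  0.0021,  0.0422]))]
```

View pics/w1.png

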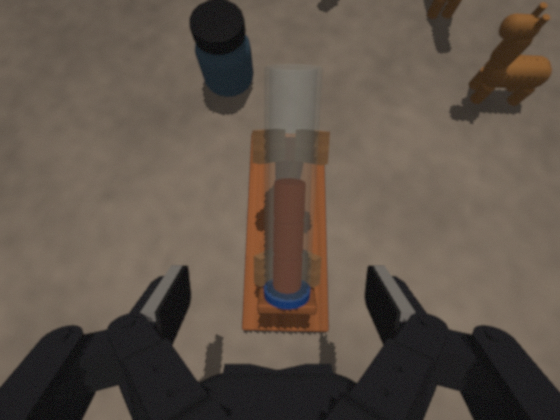

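The wrist picture shows the tube at px (290,65–305), beads between rows 180 and 295, and the fingers either side. The tube lies about 6 mm to the right of the estimate, so I correct for that and descend.

Emit:
step_arm([
  [[0.085, 0.002, -0.005, 0, 0, 0, -0.5], [0.085, 0.008, -0.004, -0.008, 0.1, -0.3, -1], [0.085, 0.018, -0.001, -0.02, 0.1, -0.3, -1], [0.085, 0.028, 0.001, -0.034, 0.1, -0.3, -1], [0.085, 0.038, 0.004, -0.048, 0.1, -0.3, -1], [0.085, 0.044, 0.006, -0.058, 0.1, -0.3, -1], [0.085, 0.049, 0.007, -0.064, 0.1, -0.3, -1], [0.085, 0.049, 0.007, -0.064, 0.1, -0.3, -1]],
])

```text
time: 4.15
tool_pos: [0.5302, 0.1783, 0.0838]
tcp_rot: [-2.857, -0.494, -0.907]
wrist_force: [-0.7, -0.4, 0.1]
width: 0.993
```

Run:
```python
from h import *
F=frame(20.2,35); g=np.array([.528,.183,.0806])
to(g-.001*F[:,2],F)
```

```text
t 4.15 shift [-0.0027  0.0045 -0.0024] turn [-0.09  0.21  0.59] q [ 0.25 -0.03  2.42  0.37  0.15  1.13] w 84.8 F [-0.7 -0.4  0.1]
```

Emit:
step_arm([
  [[0.085, -0.003, 0.004, -0.002, 0, 0, 0.5], [0.085, -0.003, 0.0045, -0.0025, 0, 0, 0.5], [0.04, -0.003, 0.0045, -0.0025, 0, 0, 0.5], [0.03, -0.003, 0.0045, -0.0025, 0, 0, 0.5], [0.03, -0.003, 0.0045, -0.0025, 0, 0, 0.5], [0.03, -0.003, 0.0045, -0.0025, 0, 0, 0.5], [0.03, -0.003, 0.0045, -0.0025, 0, 0, 0.5], [0.03, -0.003, 0.0045, -0.0025, 0, 0, 0.5]],
], newtons=50)

```text
time: 5.15
tool_pos: [0.5255, 0.1862, 0.0821]
tcp_rot: [-2.849, -0.509, -0.9]
wrist_force: [-14.1, 18.4, 12.2]
width: 0.389
```

Run:
```python
from h import *
F=frame(20.2,35); g=np.array([.528,.183,.0806])
to(g-.001*F[:,2],F); s=read_state(); print(s["tool_pos"],s["tcp_rot"])
G=frame(20.2,20); to(g+[-.02,0,.14],G)
```

```text
t 5.15 shift [ 0.0019 -0.0033 -0.0006] turn [-0.27  0.01 -0.14] q [ 0.26 -0.03  2.42  0.39  0.15  1.12] w 33.2 F [-14.1  18.4  12.2]
[0.52552374 0.18615157 0.08206128] [-2.84917274 -0.50913939 -0.90002711]
t 5.15 shift [-0.0175 -0.0032  0.1385] turn [-5.46 14.09 -0.11] q [ 0.26 -0.03  2.42  0.39  0.15  1.12] w 33.2 F [-14.1  18.4  12.2]
```

Emit:
step_arm([
  [[0.03, 0.001, -0.001, 0.008, 0, 0, 0], [0.03, 0.0, 0, 0.02, 0, 0, 0], [0.03, 0.0, 0, 0.035, 0, 0, 0], [0.03, 0, 0, 0.055, 0, 0, 0], [0.03, 0, 0, 0.075, -1, 3, 0], [0.03, 0, 0, 0.095, -2, 6, 0], [0.03, 0, 0, 0.11, -3.5, 9, 0], [0.03, 0, 0, 0.12, -5, 13, 0]],
])

```text
time: 6.15
tool_pos: [0.5255, 0.1857, 0.203]
tcp_rot: [-2.979, -0.532, -0.555]
wrist_force: [-0.1, -0.0, -1.5]
width: 0.386
```

```bash
cat >> h.py <<'E'
# tube grasp: TCP sits ~60 mm from tube bottom, mouth 100 mm ahead along tool x
DISH=np.array([.5253,-.156,0]); PS=-16.5
def pour(el,mz=.078,back=.012,psi=PS,am=.1):
    F=frame(psi,el); m=DISH-back*np.r_[np.cos(np.radians(psi)),np.sin(np.radians(psi)),0]+[0,0,mz]
    return m-am*F[:,0]-.001*F[:,2],F
E
python3 - <<'E'
from h import *
to(*pour(8,.13)); to(*pour(-9))
print(pour(8,.13)[0])
E
```

```text
t 6.15 shift [-0.1068 -0.3101 -0.086 ] turn [ -0.47  13.32 -36.6 ] q [ 0.28 -0.13  2.16  0.04  0.74  1.47] w 33.0 F [-0.1 -0.  -1.5]
t 6.15 shift [-0.1062 -0.3103 -0.1084] turn [ -1.04  30.6  -35.9 ] q [ 0.28 -0.13  2.16  0.04  0.74  1.47] w 33.0 F [-0.1 -0.  -1.5]
[ 0.41871186 -0.12442716  0.11707296]
```

Emit:
step_arm([
  [[0.03, -0.007, -0.02, 0, 0, 1, -2], [0.03, -0.022, -0.063, -0.005, 0, 2.5, -7], [0.03, -0.04, -0.115, -0.015, 0, 4.5, -13], [0.03, -0.058, -0.17, -0.03, 0, 7, -20], [0.03, -0.077, -0.225, -0.045, 0, 9.5, -26.5], [0.03, -0.093, -0.27, -0.06, -0.3, 11.5, -32], [0.03, -0.103, -0.3, -0.075, -0.4, 13, -35.5], [0.03, -0.107, -0.31, -0.086, -0.5, 13.3, -36.6]],
])

```text
time: 7.15
tool_pos: [0.4164, -0.1258, 0.1155]
tcp_rot: [3.08, -0.453, 0.213]
wrist_force: [-0.8, 0.3, -1.0]
width: 0.392
```

Run:
```python
from h import *
to(*pour(8,.13)); to(*pour(-9))
s=read_state(); Rt=R.from_rotvec(s["tcp_rot"]).as_matrix(); 
im,d=read_camera("top");r=regions_of("top","tube")
for x in r[:1]:
    P=cloud("top",d,x["region"]);L=(P-s["tool_pos"])@Rt;print(x["score"],L.min(0).round(3),L.max(0).round(3),np.percentile(L[L[:,0]>.03],[2,50,98],axis=0).round(3))
for b in spot_in("top","bead1"): print(b["score"],((w("top",b["xyz"])-s["tool_pos"])@Rt).round(3))
im2,d2=read_camera("scene")
for b in spot_in("scene","bead1"): print("sc",b["score"],((w("scene",b["xyz"])-s["tool_pos"])@Rt).round(3))
cv2.imwrite("pics/p1.png",np.hstack([cv2.resize(im[180:320,250:450] if 0 else im[200:340,230:390],(400,350)),cv2.resize(im2[140:280,180:340],(400,350))]))
```

```text
t 7.15 shift [0.0024 0.0014 0.0016] turn [ 0.02 -0.09  0.25] q [-0.36 -0.15  2.32  0.01  0.84  1.5 ] w 33.4 F [-0.8  0.3 -1. ]
t 7.15 shift [ 0.0029  0.0012 -0.0209] turn [ 4.88 16.2   0.24] q [-0.36 -0.15  2.32  0.01  0.84  1.5 ] w 33.4 F [-0.8  0.3 -1. ]
0.61 [ 0.013 -0.018 -0.019] [0.097 0.017 0.018] [[ 0.032 -0.017 -0.018]
 [ 0.065 -0.003 -0.011]
 [ 0.097  0.015  0.004]]
0.73 [ 0.008 -0.334  0.108]
```

View pics/p1.png

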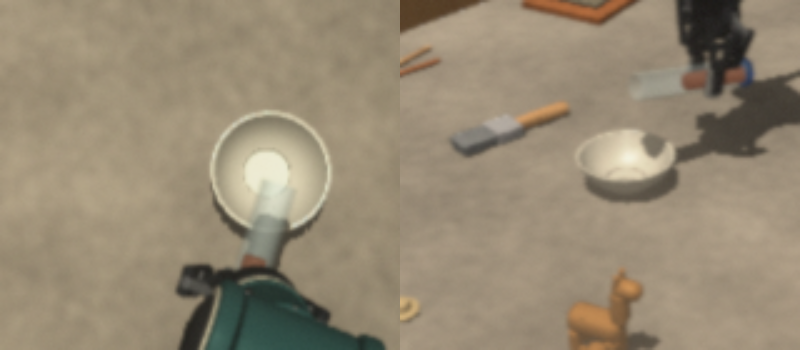

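The pictures show the tube over the dish, its mouth at about (275,190) px in the left crop, and all beads still at the bottom. Next I tilt to −9°.

Emit:
step_arm([
  [[0.03, 0.0004, 0.0002, -0.003, 0.6, 2, 0], [0.03, 0.001, 0.0004, -0.006, 1.2, 4, 0], [0.03, 0.001, 0.0006, -0.009, 1.8, 6, 0.1], [0.03, 0.002, 0.0008, -0.012, 2.4, 8, 0.1], [0.03, 0.002, 0.001, -0.015, 3, 10, 0.1], [0.03, 0.003, 0.001, -0.018, 3.6, 12, 0.2], [0.03, 0.003, 0.0012, -0.021, 4.2, 14, 0.2], [0.03, 0.003, 0.0012, -0.024, 4.9, 16.2, 0.2]],
])

```text
time: 8.4
tool_pos: [0.4215, -0.1225, 0.0929]
tcp_rot: [-3.076, 0.439, 0.242]
wrist_force: [0.0, 0.2, -0.8]
width: 0.388
```

```bash
cat >> h.py <<'E'
def look(save=None):
    s=read_state();Rt=R.from_rotvec(s["tcp_rot"]).as_matrix();c=get_calibration("wrist");im,_=read_camera("wrist")
    if save: cv2.imwrite(save,im)
    el=np.degrees(np.arcsin(Rt[2,0]))
    a=np.arange(-.03,.14,.001);K=np.array(c["K"]);Ti=np.linalg.inv(np.array(c["world_from_camera"]))
    P=s["tool_pos"]+np.c_[a,0*a,0*a+.003]@Rt.T; C=P@Ti[:3,:3].T+Ti[:3,3]; uv=C[:,:2]/C[:,2:]*[K[0,0],K[1,1]]+K[:2,2]
    col=[]
    for u,v in uv.round().astype(int):
        col.append(im[v,u].astype(int) if 0<=u<560 and 0<=v<420 and 1 else np.array([0,0,0]))
    col=np.array(col); red=(col[:,2]-col[:,0])
    m=s["tool_pos"]+Rt@[.098,0,0]
    print("t",round(s["time"],2),"el",el.round(2),"mouth",m.round(3),"w",round(s["width"]*85.4,1))
    return a,uv,red
E
python3 - <<'E'
from h import *
a,uv,red=look("pics/w2.png")
for i in range(0,170,6): print((a[i]*1000).round(),uv[i].round(),red[i])
for b in spot_in("wrist","bead1"): print(b["score"],b["xyz"].round(3) if hasattr(b["xyz"],"round") else b["xyz"])
to(*pour(-12,.072,am=.098))
E
```

```text
t 8.4 el -9.03 mouth [ 0.514 -0.15   0.078] w 33.2
-30.0 [276. 340.] 48
-24.0 [276. 330.] 48
-18.0 [276. 320.] 49
-12.0 [276. 310.] 51
-6.0 [276. 299.] 48
0.0 [276. 288.] 49
6.0 [276. 277.] 51
12.0 [276. 265.] 49
18.0 [276. 254.] 50
24.0 [276. 241.] 49
30.0 [276. 229.] 43
36.0 [276. 216.] 7
42.0 [276. 203.] 8
48.0 [276. 189.] 8
54.0 [276. 175.] 8
60.0 [276. 161.] 9
66.0 [276. 146.] 11
72.0 [276. 131.] 15
78.0 [276. 115.] 13
84.0 [276.  99.] 11
90.0 [276.  82.] 19
96.0 [276.  65.] 24
102.0 [276.  47.] 29
108.0 [276.  28.] 35
114.0 [276.   9.] 30
120.0 [276. -11.] 0
126.0 [276. -32.] 0
132.0 [276. -53.] 0
138.0 [276. -76.] 0
t 8.5 shift [ 0.0001 -0.0027  0.0007] turn [ 0.72  2.93 -0.23] q [-0.34  0.08  2.15 -0.01  1.07  1.52] w 33.0 F [ 0.4 -0.3 -0.8]
```

View pics/w2.png

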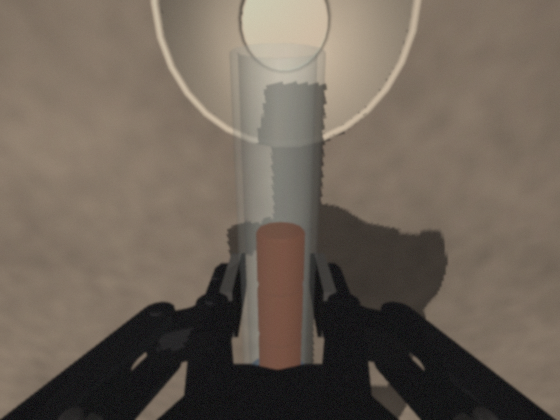

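The wrist view is clear: bead 1's front is at row 228, the mouth at about row 50. I ramp in small pulses: tilt, hold, tilt back, then look.

Emit:
step_arm([
  [[0.03, 0, -0.001, 0, 0.6, 2, -0.2], [0.03, 0, -0.003, 0.002, 1.1, 3.8, -0.2], [0.03, 0, -0.003, 0.002, 1.1, 3.8, -0.2], [0.03, 0, -0.003, 0.002, 1.1, 3.8, -0.2], [0.03, 0, -0.003, 0.002, 1.1, 3.8, -0.2], [0.03, 0, -0.003, -0.001, 0.6, 2, -0.2], [0.03, 0, -0.003, -0.003, 0.1, 0.5, -0.2], [0.03, 0, -0.003, -0.003, 0.1, 0.5, -0.2]],
])

```text
time: 9.5
tool_pos: [0.421, -0.1254, 0.0895]
tcp_rot: [-3.074, 0.445, 0.255]
wrist_force: [-0.1, 0.4, -0.6]
width: 0.389
```

```bash
cat > f.py <<'E'
from h import *
import sys
a,uv,red=look(sys.argv[1] if len(sys.argv)>1 else None)
k=np.nonzero(red>38)[0]; print("red runs",[(int(round(a[g[0]]*1e3)),int(round(a[g[-1]]*1e3))) for g in np.split(k,np.nonzero(np.diff(k)>1)[0]+1) if len(g)])
to(*pour(-10,.072,am=.098))
E
python3 f.py
```

```text
t 9.5 el -9.5 mouth [ 0.514 -0.153  0.073] w 33.2
red runs [(-30, 34)]
t 9.55 shift [-0.0001  0.0003  0.0003] turn [ 0.06  0.52 -0.03] q [-0.34  0.09  2.14 -0.01  1.07  1.52] w 33.1 F [ 0.2  0.9 -0.6]
```

Emit:
step_arm([
  [[0.03, 0, 0, 0.004, 0.7, 2.4, 0], [0.03, 0.0005, 0, 0.0085, 1.4, 4.8, 0], [0.03, 0.0005, 0, 0.0085, 1.4, 4.8, 0], [0.03, 0.0005, 0, 0.0085, 1.4, 4.8, 0], [0.03, 0.0005, 0, 0.0085, 1.4, 4.8, 0], [0.03, 0, 0, 0.005, 0.8, 2.8, 0], [0.03, 0, 0, 0.002, 0.3, 1, 0], [0.03, 0, 0, 0.002, 0.3, 1, 0]],
])

```text
time: 10.55
tool_pos: [0.4205, -0.1252, 0.0915]
tcp_rot: [-3.069, 0.444, 0.283]
wrist_force: [0.5, -0.5, -0.8]
width: 0.388
```

```bash
python3 f.py
```

```text
t 10.55 el -10.56 mouth [ 0.513 -0.152  0.074] w 33.1
red runs [(-30, 36), (104, 106), (108, 108)]
t 10.6 shift [ 0.0005  0.0001 -0.0017] turn [-0.25 -0.5  -0.02] q [-0.34  0.1   2.13 -0.01  1.09  1.52] w 33.3 F [-0.2  0.2 -0.9]
```

Emit:
step_arm([
  [[0.03, 0, 0, 0.004, 0.7, 2.4, 0], [0.03, 0.0005, 0, 0.0085, 1.4, 4.8, 0], [0.03, 0.0005, 0, 0.0085, 1.4, 4.8, 0], [0.03, 0.0005, 0, 0.0085, 1.4, 4.8, 0], [0.03, 0.0005, 0, 0.0085, 1.4, 4.8, 0], [0.03, 0, 0, 0.005, 0.8, 2.8, 0], [0.03, 0, 0, 0.0005, 0.1, 0.4, 0], [0.03, 0, 0, 0.0005, 0.1, 0.4, 0]],
])

```text
time: 11.6
tool_pos: [0.4197, -0.1249, 0.0919]
tcp_rot: [-3.067, 0.444, 0.296]
wrist_force: [-0.2, 0.0, -0.4]
width: 0.389
```

```bash
python3 f.py
```

```text
t 11.6 el -11.03 mouth [ 0.512 -0.152  0.073] w 33.2
red runs [(-30, 39), (104, 109)]
t 11.65 shift [ 0.0011 -0.0001 -0.0022] turn [-0.36 -0.94 -0.02] q [-0.34  0.11  2.13 -0.01  1.1   1.52] w 33.3 F [ 0.6 -0.5 -1. ]
```

Emit:
step_arm([
  [[0.03, 0.0005, 0, 0.004, 0.8, 2.8, 0], [0.03, 0.001, 0, 0.0085, 1.6, 5.5, 0], [0.03, 0.001, 0, 0.0085, 1.6, 5.5, 0], [0.03, 0.001, 0, 0.0085, 1.6, 5.5, 0], [0.03, 0.001, 0, 0.0085, 1.6, 5.5, 0], [0.03, 0, 0, 0.004, 0.8, 2.8, 0], [0.03, 0.0005, 0, -0.001, 0, 0, 0], [0.03, 0.0005, 0, -0.001, 0, 0, 0]],
])

```text
time: 12.65
tool_pos: [0.4195, -0.1247, 0.091]
tcp_rot: [-3.066, 0.444, 0.297]
wrist_force: [0.4, 0.8, -1.2]
width: 0.393
```

```bash
python3 f.py
```

```text
t 12.65 el -11.08 mouth [ 0.512 -0.152  0.072] w 33.6
red runs [(-30, 47), (104, 109)]
t 12.7 shift [ 0.0013 -0.0003 -0.0013] turn [-0.37 -0.99 -0.02] q [-0.34  0.11  2.13 -0.01  1.1   1.52] w 33.1 F [-0.   0.6 -0.2]
```

Emit:
step_arm([
  [[0.03, 0.0005, 0, 0.005, 0.9, 3, 0], [0.03, 0.001, 0, 0.01, 1.75, 5.9, 0], [0.03, 0.001, 0, 0.01, 1.75, 5.9, 0], [0.03, 0.001, 0, 0.01, 1.75, 5.9, 0], [0.03, 0.001, 0, 0.01, 1.75, 5.9, 0], [0.03, 0.001, 0, 0.01, 1.75, 5.9, 0], [0.03, 0, 0, 0.004, 0.8, 2.8, 0], [0.03, 0.0005, 0, 0, 0, 0, 0]],
])

```text
time: 13.7
tool_pos: [0.4204, -0.1248, 0.091]
tcp_rot: [-3.067, 0.444, 0.295]
wrist_force: [-0.9, 0.2, -2.2]
width: 0.388
```

```bash
python3 f.py
```

```text
t 13.7 el -10.98 mouth [ 0.513 -0.152  0.072] w 33.1
red runs [(-30, 56), (104, 109)]
t 13.75 shift [ 0.0022 -0.0008 -0.0006] turn [-0.36 -0.92 -0.02] q [-0.34  0.11  2.13 -0.01  1.1   1.52] w 33.1 F [-2.6  0.3 -1.2]
```

Emit:
step_arm([
  [[0.03, 0.001, 0, 0.006, 1, 3.5, 0], [0.03, 0.003, 0, 0.012, 2, 6.9, 0], [0.03, 0.003, 0, 0.012, 2, 6.9, 0], [0.03, 0.003, 0, 0.012, 2, 6.9, 0], [0.03, 0.003, 0, 0.012, 2, 6.9, 0], [0.03, 0.003, 0, 0.012, 2, 6.9, 0], [0.03, 0.002, 0, 0.006, 1, 3.5, 0], [0.03, 0.002, 0, 0, 0, 0, 0]],
])

```text
time: 14.75
tool_pos: [0.4212, -0.1244, 0.0905]
tcp_rot: [-3.067, 0.444, 0.291]
wrist_force: [0.8, -0.6, -1.4]
width: 0.392
```

```bash
python3 f.py
```

```text
t 14.75 el -10.87 mouth [ 0.514 -0.152  0.072] w 33.5
red runs [(-24, 47), (51, 80), (104, 109), (111, 111)]
t 14.8 shift [ 0.002  -0.0015  0.0002] turn [-0.34 -0.85 -0.02] q [-0.34  0.11  2.13 -0.01  1.09  1.53] w 33.3 F [-2.6  0.9 -0.5]
```

Emit:
step_arm([
  [[0.03, 0.001, -0.001, 0.006, 1, 3.4, 0], [0.03, 0.002, -0.001, 0.011, 1.9, 6.6, 0], [0.03, 0.002, -0.001, 0.011, 1.9, 6.6, 0], [0.03, 0.002, -0.001, 0.011, 1.9, 6.6, 0], [0.03, 0.002, -0.001, 0.011, 1.9, 6.6, 0], [0.03, 0.002, -0.001, 0.011, 1.9, 6.6, 0], [0.03, 0.002, 0, 0.006, 1, 3.5, 0], [0.03, 0.001, 0, 0, 0, 0, 0]],
])

```text
time: 15.8
tool_pos: [0.4207, -0.1239, 0.0898]
tcp_rot: [-3.068, 0.444, 0.289]
wrist_force: [-0.3, 0.6, -0.6]
width: 0.387
```

```bash
python3 f.py
```

```text
t 15.8 el -10.77 mouth [ 0.513 -0.151  0.071] w 33.0
red runs [(-9, 27), (31, 62), (71, 99), (104, 110)]
t 15.85 shift [ 0.0027 -0.002   0.001 ] turn [-0.32 -0.77 -0.03] q [-0.34  0.1   2.13 -0.01  1.09  1.53] w 33.3 F [-2.9  1.5 -1.1]
```

Emit:
step_arm([
  [[0.03, 0.002, -0.001, 0.006, 1, 3.4, 0], [0.03, 0.003, -0.002, 0.011, 1.9, 6.6, 0], [0.03, 0.003, -0.002, 0.011, 1.9, 6.6, 0], [0.03, 0.003, -0.002, 0.011, 1.9, 6.6, 0], [0.03, 0.003, -0.002, 0.011, 1.9, 6.6, 0], [0.03, 0.002, -0.001, 0.006, 1, 3.5, 0], [0.03, 0.002, 0, 0, 0, 0, 0], [0.03, 0.002, 0, 0, 0, 0, 0]],
])

```text
time: 16.85
tool_pos: [0.419, -0.1226, 0.0888]
tcp_rot: [-3.067, 0.444, 0.293]
wrist_force: [-0.2, -0.4, -1.0]
width: 0.391
```

```bash
python3 f.py pics/w3.png
```

```text
t 16.85 el -10.92 mouth [ 0.511 -0.15   0.07 ] w 33.4
red runs [(8, 42), (51, 79), (103, 116)]
t 16.9 shift [ 0.0016 -0.0023  0.0009] turn [-0.34 -0.83 -0.03] q [-0.34  0.11  2.13 -0.01  1.09  1.53] w 33.4 F [ 0.1  0.1 -0.7]
```

View pics/w3.png

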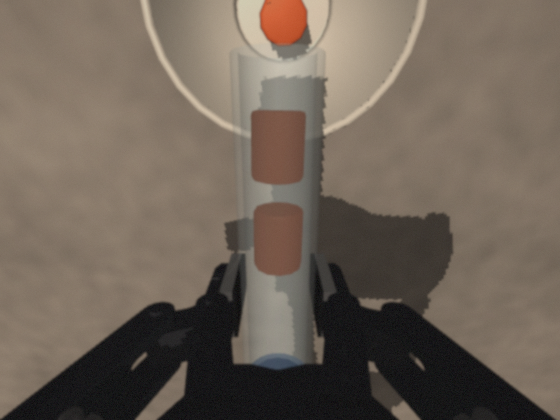

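Bead 1 is in the middle of the dish (px 283,18); beads 2 and 3 are in the tube at rows 145 and 240. I lift and tilt back.

Emit:
step_arm([
  [[0.03, 0, 0, 0.006, -0.8, -2.9, 0], [0.03, 0, 0, 0.018, -1.7, -5.7, 0], [0.03, 0, 0, 0.033, -2.5, -8.6, 0], [0.03, 0, 0, 0.05, -3.4, -11.5, 0], [0.03, 0, 0, 0.065, -4.2, -14.3, 0], [0.03, 0, 0, 0.08, -5.1, -17.2, 0], [0.03, 0, 0, 0.09, -5.9, -20, 0], [0.03, 0, 0, 0.095, -6.5, -22, 0]],
])

```text
time: 17.9
tool_pos: [0.4202, -0.1231, 0.1851]
tcp_rot: [3.064, -0.443, 0.327]
wrist_force: [0.2, 0.2, -1.3]
width: 0.386
```

```bash
cat >> h.py <<'E'
GP=np.array([0.5255,0.1862,0.0821]); GR=R.from_rotvec([-2.84917274,-0.50913939,-0.90002711]).as_matrix()
E
python3 - <<'E'
from h import *
F=frame(20.2,20); to(GP+[-.01,0,.11],F)
to(GP+[0,0,.06],GR)
im,d=read_camera("top"); 
for b in spot_in("top","bead1"): print(b["score"],w("top",b["xyz"]).round(3))
E
```

```text
t 17.9 shift [0.0953 0.3093 0.007 ] turn [ 0.18 -7.97 36.57] q [-0.35 -0.29  2.29  0.02  0.92  1.49] w 33.0 F [ 0.2  0.2 -1.3]
t 17.9 shift [ 0.1053  0.3093 -0.043 ] turn [  0.95 -23.31  36.21] q [-0.35 -0.29  2.29  0.02  0.92  1.49] w 33.0 F [ 0.2  0.2 -1.3]
```

Emit:
step_arm([
  [[0.03, 0.007, 0.02, 0, 0, -0.5, 2], [0.03, 0.02, 0.06, 0, 0, -2, 7], [0.03, 0.036, 0.113, 0, 0, -3, 13], [0.03, 0.052, 0.168, 0, 0, -4, 20], [0.03, 0.068, 0.223, 0.003, 0, -5.5, 26.5], [0.03, 0.082, 0.27, 0.005, 0.1, -7, 32], [0.03, 0.092, 0.3, 0.007, 0.2, -8, 35.5], [0.03, 0.095, 0.309, 0.007, 0.2, -8, 36.6]],
])

```text
time: 19.0
tool_pos: [0.5147, 0.1876, 0.1909]
tcp_rot: [-2.988, -0.537, -0.523]
wrist_force: [-0.3, 0.2, -1.2]
width: 0.387
```

Run:
```python
from h import *
to(GP+[0,0,.05],GR)
```

```text
t 19.0 shift [ 0.0108 -0.0014 -0.0588] turn [  5.51 -14.22  -0.07] q [ 0.29 -0.13  2.18  0.03  0.75  1.49] w 33.1 F [-0.3  0.2 -1.2]
```

Emit:
step_arm([
  [[0.03, 0.002, 0, -0.008, 1, -2.5, 0], [0.03, 0.004, 0, -0.018, 2, -5, 0], [0.03, 0.006, -0.001, -0.028, 3, -8, 0], [0.03, 0.008, -0.001, -0.038, 4, -11, 0], [0.03, 0.01, -0.001, -0.05, 5.5, -14.2, 0], [0.03, 0.011, -0.0014, -0.059, 5.5, -14.2, 0], [0.03, 0.011, -0.0014, -0.059, 5.5, -14.2, 0], [0.03, 0.011, -0.0014, -0.059, 5.5, -14.2, 0]],
])

```text
time: 20.0
tool_pos: [0.5267, 0.1863, 0.1328]
tcp_rot: [-2.849, -0.511, -0.901]
wrist_force: [0.3, 0.1, -1.3]
width: 0.389
```

Run:
```python
from h import *
to(GP+[0,0,.02],GR)
im,d=read_camera("wrist");cv2.imwrite("pics/w4.png",im)
```

```text
t 20.0 shift [-0.0012 -0.0001 -0.0307] turn [ 0.01  0.03 -0.06] q [ 0.26 -0.13  2.39  0.21  0.28  1.29] w 33.2 F [ 0.3  0.1 -1.3]
```

View pics/w4.png

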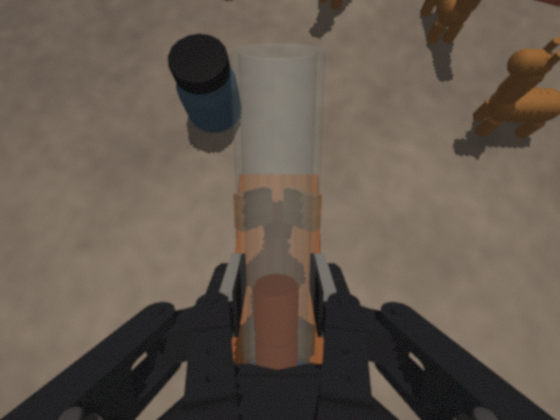

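The tube is aligned over the rest and both beads are back at the bottom (rows 278–365). I lower it.

Emit:
step_arm([
  [[0.03, 0, 0, -0.007, 0, 0, 0], [0.03, -0.0005, 0, -0.015, 0, 0, 0], [0.03, -0.001, 0, -0.022, 0, 0, 0], [0.03, -0.001, 0, -0.029, 0, 0, 0], [0.03, -0.001, 0, -0.036, 0, 0, 0], [0.03, -0.001, 0, -0.042, 0, 0, 0], [0.03, -0.001, 0, -0.046, 0, 0, 0], [0.03, -0.001, 0, -0.046, 0, 0, 0]],
])

```text
time: 21.05
tool_pos: [0.5256, 0.1863, 0.0865]
tcp_rot: [-2.849, -0.511, -0.9]
wrist_force: [0.8, -0.3, -0.8]
width: 0.389
```

```bash
python3 -c "
from h import *
to(GP,GR)"
```

```text
t 21.05 shift [-0.0001 -0.0001 -0.0044] turn [ 0.01  0.01 -0.06] q [ 0.26 -0.04  2.42  0.36  0.16  1.14] w 33.2 F [ 0.8 -0.3 -0.8]
```

Emit:
step_arm([
  [[0.03, 0, 0, -0.001, 0, 0, 0], [0.03, 0, 0, -0.002, 0, 0, 0], [0.03, 0, 0, -0.003, 0, 0, 0], [0.03, 0, 0, -0.004, 0, 0, 0], [0.03, 0, 0, -0.0045, 0, 0, 0], [0.03, 0, 0, -0.0045, 0, 0, 0], [0.03, 0, 0, -0.0045, 0, 0, 0], [0.03, 0, 0, -0.0045, 0, 0, 0]],
])

```text
time: 22.05
tool_pos: [0.5256, 0.1864, 0.0823]
tcp_rot: [-2.848, -0.51, -0.901]
wrist_force: [-4.0, -1.0, 4.9]
width: 0.386
```

```bash
python3 -c "
from h import *
to(GP,GR)"
```

```text
t 22.05 shift [-0.0001 -0.0002 -0.0002] turn [-0.01  0.03 -0.05] q [ 0.26 -0.03  2.42  0.39  0.15  1.11] w 33.0 F [-4.  -1.   4.9]
```

Emit:
step_arm([
  [[0.038, 0, 0, 0, 0, 0, 0], [0.045, 0, 0, 0, 0, 0, 0], [0.055, 0, 0, 0, 0, 0, 0], [0.07, 0, 0, 0, 0, 0, 0], [0.085, 0, 0, 0, 0, 0, 0], [0.085, 0, 0, 0, 0, 0, 0], [0.085, -0.004, -0.0015, 0.006, 0, 0, 0], [0.085, -0.009, -0.0035, 0.014, 0, 0, 0]],
])

```text
time: 23.05
tool_pos: [0.5162, 0.1828, 0.0965]
tcp_rot: [-2.849, -0.51, -0.9]
wrist_force: [1.6, -0.2, -0.0]
width: 0.991
```

Emit:
step_arm([
  [[0.085, -0.007, -0.003, 0.011, 0, 0, 0], [0.085, -0.014, -0.005, 0.022, 0, 0, 0], [0.085, -0.021, -0.008, 0.033, 0, 0, 0], [0.085, -0.028, -0.011, 0.046, 0, 0, 0], [0.085, -0.034, -0.013, 0.066, 0, 0, 0], [0.085, -0.034, -0.013, 0.086, 0, 0, 0], [0.085, -0.034, -0.013, 0.106, 0, 0, 0], [0.085, -0.034, -0.013, 0.106, 0, 0, 0]],
])

```text
time: 24.05
tool_pos: [0.4835, 0.1699, 0.2057]
tcp_rot: [-2.846, -0.51, -0.908]
wrist_force: [-1.0, 0.2, 0.6]
width: 0.995
```

Run:
```python
from h import *
im,d=read_camera("wrist");F=frame(20.2,35);g=GP+.001*F[:,2]
for r in regions_of("wrist","tube")[:1]:
    P=cloud("wrist",d,r["region"]);P=P[P[:,2]>.03];L=(P-g)@F
    for a in np.arange(-.07,.11,.03):
        q=L[(L[:,0]>a)&(L[:,0]<a+.03)]
        if len(q)>10: print(a.round(3),len(q),np.percentile(q[:,1],[2,50,98]).round(4),np.percentile(q[:,2],[2,50]).round(4))
    print(L[:,0].min(),L[:,0].max())
im2,_=read_camera("scene");s=read_state();print(s["time"],s["tool_pos"],s["width"],s["wrist_force"])
print([(b["score"],w("scene",b["xyz"]).round(3)) for b in spot_in("scene","bead1")],DISH)
cv2.imwrite("pics/e.png",np.hstack([im,cv2.resize(im2[160:310,180:380],(560,420))])[:, ::1]); cv2.imwrite("pics/e.png",cv2.resize(cv2.imread("pics/e.png"),(800,300)))
```

```text
-0.07 815 [-0.0163  0.0004  0.017 ] [-0.0153 -0.0125]
-0.04 1153 [-0.0161  0.0004  0.0167] [-0.0151 -0.0121]
-0.01 1266 [-0.0161  0.0004  0.0168] [-0.0149 -0.0121]
0.02 1429 [-0.0164  0.0004  0.0169] [-0.0146 -0.0118]
0.05 1586 [-0.0159  0.0004  0.017 ] [-0.0145 -0.0116]
0.08 1022 [-0.0145  0.0011  0.0168] [-0.0144 -0.0113]
-0.0635088952326506 0.09673290854523307
24.2 [0.48142352 0.1695027  0.20158988] 0.9958383936734545 [ 0.22344049  0.29112111 -0.18285191]
[(0.55, array([ 0.525, -0.152,  0.024]))] [ 0.5253 -0.156   0.    ]
```

View pics/e.png

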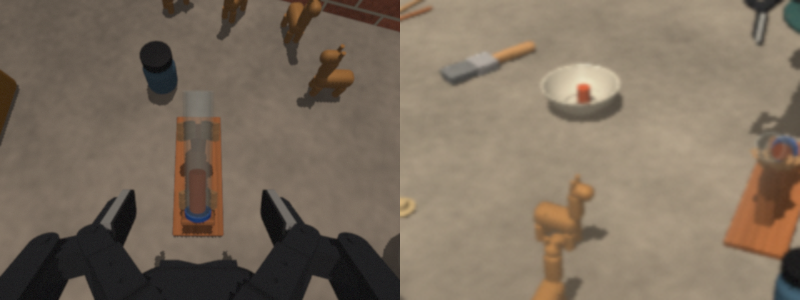

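The tube is in its rest and the bead is in the dish (px 583,93 on the right). The arm was still settling during that reading, so I take one more check at standstill.

Run:
```python
from h import *
F=frame(20.7,35);g=np.array([.5257,.189,.0806])
im,d=read_camera("wrist")
for r in regions_of("wrist","tube")[:1]:
    P=cloud("wrist",d,r["region"]);P=P[P[:,2]>.03];L=(P-g)@F
    print("wrist",np.percentile(L[:,0],[0,.5,99.5,100]).round(4),np.median(L,0).round(4))
im,d=read_camera("top");d0=np.load("top0.npy")
for r in regions_of("top","tube")[:1]:
    for k,D in (("before",d0),("now",d)):
        P=cloud("top",D,r["region"]);P=P[P[:,2]>.03];L=(P-g)@F
        print(k,len(P),np.percentile(L,[1,50,99],axis=0).round(4).tolist())
m=regions_of("top","dish")[0]["region"];P=cloud("top",d,m);B=P[P[:,2]>.034];print("dish",cv2.minEnclosingCircle((B[:,:2]*1000).astype(np.float32)))
for t in ["figure","jar","brush"]: print(t,[w("top",r["xyz"]).round(3) for r in spot_in("top",t)[:1]])
s=read_state();print(s["time"],s["tool_pos"],s["joint_vel"].round(3))
```

```text
wrist [-0.0628 -0.0587  0.1002  0.1006] [ 0.0328  0.0034 -0.0143]
before 932 [[-0.0548, -0.0163, -0.0208], [0.0326, 0.0024, -0.014], [0.0988, 0.0186, 0.016]]
now 925 [[-0.0553, -0.0165, -0.0209], [0.0329, 0.0024, -0.0143], [0.0986, 0.0184, 0.0154]]
dish ((526.1388549804688, -155.49514770507812), 59.00147247314453)
figure [array([0.76 , 0.039, 0.047])]
jar [array([0.673, 0.306, 0.075])]
brush [array([ 0.546, -0.355,  0.019])]
24.65 [0.48210568 0.16973288 0.20219611] [ 0.    -0.002 -0.003  0.002  0.     0.002]
```

Before and after agree to within 1 mm with the top camera, so I hand in.

```bash
python3 -c "
from workcell import *
print(finish_job())"
```

```text
the job is handed in; nothing more can be done
None
```

I dropped the first bead into the dish and put the tube back in its rest with the other two beads still inside. I handed the job in at about 25 s of the 67 s allowed; no verdict is reported.

I gripped the tube about 62 mm from its bottom and held its mouth about 72 mm above the table over the dish. I tipped it in short pulses and checked the beads with the wrist camera after each one. The beads began to slide noticeably at about 16.7° below level. The first one dropped after a pulse to about 17.7°. I then tilted the tube back, laid it in the rest, let go and backed away.

**Last checks**
- **Tube:** the top camera shows it within 0.6 mm of its starting place.
- **Bead in the dish:** its measured position is about 4 mm from the dish's axis.
- **Other two beads:** the wrist picture shows them at the bottom of the tube.
- **Dish:** it is within 1 mm of where it stood.
- **Llama, jar and brush:** they read within 6 mm of their starting positions, close to the networks' accuracy.
- **Gripper:** it stands clear with no contact force.

**Disagreement:** one wrist-camera reading right after release put the tube 4–6 mm off. The arm was still settling then, and a second wrist reading at standstill came closer. The top camera's before-and-after comparison showed no shift, and I relied on that.

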